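# Set the roll gap of a bench pod sheller

### The arm

A 6-joint arm with a two-finger parallel gripper is mounted at the origin on the work surface; the furniture and walls round the work are solid. World frame = base frame: x ahead of the robot, y to its left, z up, the work surface at z = 0. Lengths are in m, angles in rad, forces in N, time in s.
With the tool pointing down it reaches from about 0.35 to 0.975 m from the base axis. Payload 4.9 kg.
Tool frame: the origin (TCP) lies at the very end of the fingers, on their centre line; the grasp point (between the pads) lies 19 mm behind it (ctrl.grip_point_offset is the distance from the TCP to the grasp point, in m); z points along the fingers, y is the line along which they close (so a half turn about z gives the same grasp; the last joint's range is limited). The gripper opens to 85 mm and grips with 20 to 120 N. Pads are 22 mm wide; open, the fingers measure 114 mm over their backs; the gripper's body (76 mm by 85 mm) begins 54 mm behind the grasp point. The pads swing forward as they close: fully open they stand 13 mm farther back than shut.
Start: joints at [-1.414, 0.053, 1.613, -0, 1.476, -0.119], TCP at [0.17, -0.601, 0.231] pointing down, gripper open.
Joint ranges: [-3.01, 3.01], [-1.01, 2.22], [0.06, 2.58], [-1.02, 4.17], [0.09, 2.62], [-3.14, 3.14]. Speed limits (rad/s): [2.57, 2.57, 3.14, 3.14, 3.14, 3.14].

### API

Orientations are given as a rotation vector (axis times angle).
In Python, from station import ctrl gives the robot as it stands.
- The arm moves only by the tool send_rows, never from a script. Its argument "rows" is a list of rows, each a list of 3 entries, a list of its own where there are three numbers: the finger opening in cm, from 0 to 8.54, then the shift along the tool's x, y, z in cm, then the turn about the tool's z in degrees. A call has 1 to 10 rows; each row shifts and turns the commanded pose from where the row before left it, along the tool's axes as they then stand; what a row does not reach is not made up. A row lasts 1/8 s, in which the tool goes at most 62.5 mm and 10.7 degrees, less where a joint would pass 70% of its speed; a pose out of reach is approached as far as the arm can. A call with a gripper value outside its range is refused whole. The fingers move at their own pace and stop on an object; "newtons" is the grip in N (left out, the last holds). Time passes only in rows, so rows that do not move let the fingers close. It gives the time, the measured TCP pose, the force, the opening and the grip force at its end, in the units of the state.
- ctrl.get_obs(): the state, without advancing time (a new reading comes with each control period).
- ctrl.get_image(name): name is "scene" or "top" or "wrist"; returns a dict with "frame" (480x640x3 uint8, red, green, blue), "range_z" (480x640 float32, m along the optical axis (not along the pixel's ray), 0 where there is no reading), "fx", "fy", "cx", "cy" (pixels), "cam_to_world" (4x4, takes a point from camera to world coordinates). Camera axes: x right, y down, z forward; pixel columns grow to the right and rows downward; lengths in m; the calibration is good to about 2 mm. A picture is of the moment at which its call begins.
- ctrl.finish_job(): hands the job in; it is judged then, once.
The state is a dict: "t": time; "q": joint angles; "dq": joint speeds; "effort": joint torques, N m; "tool_pos": TCP position; "tool_rot": TCP orientation; "contact_force": force on the tool from outside, world axes, zero at the start; "wrist_torque": the same for the moment, N m; "opening": finger opening in m; "grip_force": force on a finger pad.
Only numpy, scipy, OpenCV 4.12 (cv2) and the standard library are available. Lean on these libraries where they do the work, as an engineer would, in place of code of your own. Each camera call takes 0.05 s, during which the arm holds its last target. There are 200 camera calls.

### The job

Make the bench pod sheller ready for the next sample: with a fingertip on the crown of its knurled wheel, roll the wheel until the black gap pointer stands opposite the red setting clip on the scale, and push the steel catch tray fully home under the rolls. Use only the fingertips: do not pick the tray up, do not push the rolls themselves or shift the red clip, and leave the things standing round the machine where they are.

Things in the scene. Friction and masses are not known exactly. Their poses are not given: they have to be found in the camera images.
- sheller: Fixed frame of the pod sheller: light grey cheeks (68 mm high), two red-brown rubber rolls between them (tops at 64 mm), green drive housing on its left, green adjuster housing (76 x 36 x 74 mm) on its right. Origin on the bench under its middle; x from the front (tray side, facing the robot) to the back, y left, z up. Spans x -72..72, y -126..108 mm.
- wheel_crown (a point): Top of the black knurled rubber wheel (radius 28, 18 mm wide, axis along the frame's y), at x 14, y -108, z 86 mm of the frame, 12 mm above its housing. A fingertip pressed on it (3 to 20 N) and drawn along the frame's +x (front to back) CLOSES the gap, -x opens it. Turns with 1 to 3 N at the rim, stays where left, has end stops; not meant to be grasped.
- rear_roll (a joint): Closing travel of the rear roll (m): 0 = roll gap 30 mm (widest), 0.028 = 2 mm. The wheel drives it by pinion and rack: 5 mm of travel per radian of the wheel, so 0.179 mm of travel per mm that the rim is rolled.
- pointer (a point): Tip of the black pointer (4 mm wide, pointed) that moves with the rear roll, over the white scale (5 mm ticks) on top of the right cheek, 72 mm above the bench. Closing the gap moves it along the frame's -x.
- mark (a point): Tip of the red setting clip's index (12 mm wide, pointed), facing the pointer on the same scale, 72 mm above the bench. The clip could slide along the scale but is already set. The pointer starts 7 to 24 mm on its +x side (gap too wide); the gap is right when pointer and mark have the same x in the frame of sheller.
- tray_front (a point): Middle of the front rim of the loose steel catch tray (150 x 126 x 25 mm, 0.15 kg, slides with 1 to 2 N), 12 mm above the bench. It stands on the bench between the cheeks (3 mm play each side), pulled out 35 to 55 mm toward the front. Pushed along the frame's +x it slides home against the rear panel; this point is then at x = -90, y = 0 mm of the frame.
- green_vial: Vial with green cap, 22 mm across, 69 mm high, standing loose in front of the machine on the left; origin at its foot. Bystander.
- dropper: Brown dropper bottle, 33 mm across, 102 mm high, standing loose in front of the machine on the right; origin at its foot. Bystander.
- beaker: Beaker, 70 mm across, 81 mm high, standing loose left of the machine; origin at its foot. Bystander.

How it is judged:
By the outcome, as a careful person would: the job done as asked, in the order asked, and still so for the second after the job is handed in, with the robot touching nothing.
It also fails if it takes over 61 s, if anything falls off the work surface, if the arm or the gripper's body presses on something with over 40 N, if the wrist force passes 120 N, or if a joint passes its speed limit or range.

## Working session

There is one attempt and no reset: what is moved stays moved. The work goes in short steps, Python scripts to look and compute and a tool call to move; the robot and the scene stay as the last step left them, time stands still between calls to the robot, and variables do not carry over. Pictures are saved under pics/ and viewed, at most 12 in all, crops included, and the job is handed in when it is done.

Besides the shell and the picture viewer there is one more tool, called as a command line: name --argument value ..., lists and objects as JSON in quotes. send_rows: Moves the arm, as the interface text tells. Its arguments: {"type":"object","properties":{"rows":{"type":"array","items":{"type":"array"}},"newtons":{"type":"number"}},"required":["rows"]}

```bash
mkdir -p pics; cat > h.py <<'E'
import numpy as np, cv2
from station import ctrl
def snap(n,f):
    im=ctrl.get_image(n); np.savez('pics/'+f+'.npz',**im); cv2.imwrite('pics/'+f+'.png',im['frame'][:,:,::-1]); return im
def load(f): return dict(np.load('pics/'+f+'.npz'))
def pt(im,u,v,z=None):
    T=im['cam_to_world']; r=np.array([(u-im['cx'])/im['fx'],(v-im['cy'])/im['fy'],1])
    if z is None: d=im['range_z'][int(round(v)),int(round(u))]
    else: d=(z-T[2,3])/(T[:3,:3]@r)[2]
    return T[:3,:3]@(r*d)+T[:3,3]
def px(im,p):
    T=im['cam_to_world']; c=T[:3,:3].T@(np.array(p)-T[:3,3]); return [im['fx']*c[0]/c[2]+im['cx'],im['fy']*c[1]/c[2]+im['cy']]
def crop(im,f,u0,v0,u1,v1,k):
    c=im['frame'][v0:v1,u0:u1,::-1]; cv2.imwrite('pics/'+f+'.png',cv2.resize(c,None,fx=k,fy=k,interpolation=cv2.INTER_CUBIC))
E
python3 - <<'E'
from h import *
a=snap('top','top0');b=snap('scene','scene0')
o=ctrl.get_obs();print(o['t'],o['tool_pos'],o['tool_rot'],o['contact_force'],o['opening'])
from scipy.spatial.transform import Rotation as R
print(R.from_rotvec(o['tool_rot']).as_matrix().round(3))
print(a['cam_to_world'].round(3),a['fx'])
E
```

```text
0.1 [ 0.17009007 -0.60081834  0.23017103] [-3.10991548e+00 -4.31598752e-01  8.51787806e-05] [-0.36995766 -0.17899499  0.43228116] 0.08543245061390663
[[ 0.962  0.272 -0.   ]
 [ 0.272 -0.962  0.002]
 [ 0.    -0.002 -1.   ]]
[[ 0.025 -0.984  0.178  0.399]
 [-1.    -0.024  0.006 -0.034]
 [-0.002 -0.179 -0.984  0.928]
 [ 0.     0.     0.     1.   ]] 597.1394395020951
```

View pics/top0.png

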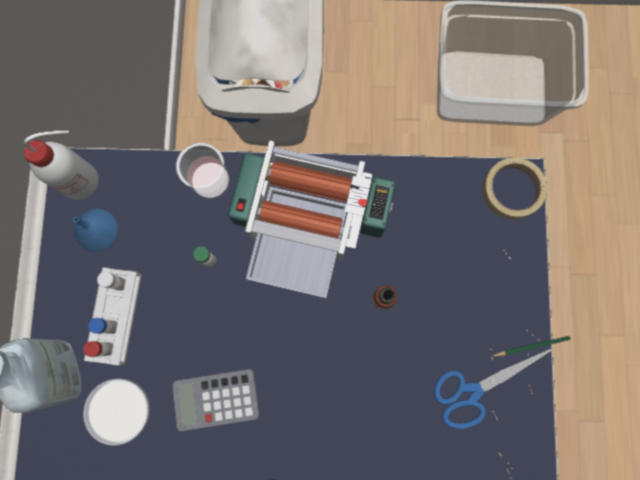

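View pics/scene0.png

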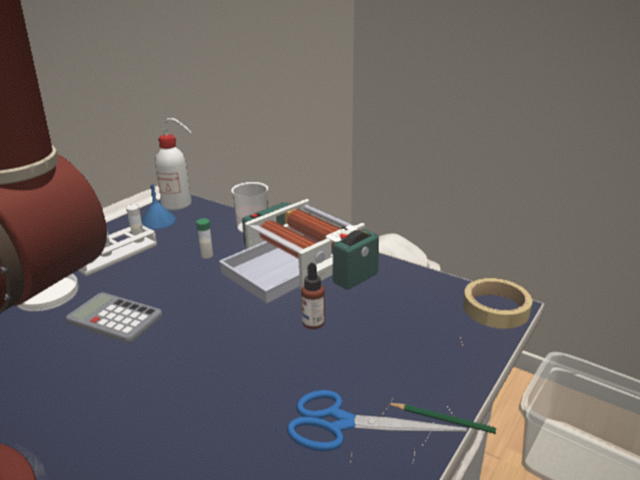

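The top view shows the sheller near pixel (310,200), yawed about 12°. The wheel is at (379,200), the red clip at (362,202), the tray front edge runs from (248,281) to (327,297), and the dropper is at (386,296). I'll enlarge the machine.

```bash
python3 - <<'E'
from h import *
a=load('top0'); crop(a,'c1',225,135,405,305,4.4/1.0 if False else 3.5)
E
```

```text
(no output)
```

View pics/c1.png

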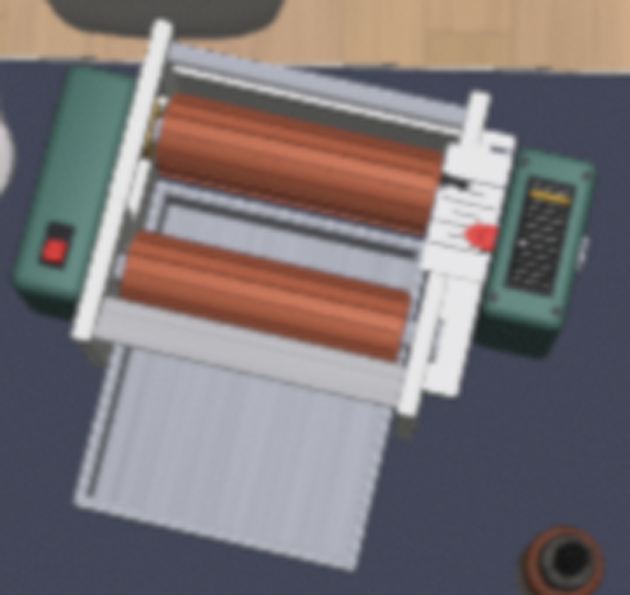

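```bash
python3 - <<'E'
from h import *
a=load('top0')
def P(u,v,z=None): return pt(a,225+u/3.5,135+v/3.5,z)
for n,u,v,z in [('LF',82,335,.068),('LB',163,22,.068),('RF',408,412,.068),('RB',480,95,.068),('hBL',522,150,.074),('hBR',593,165,.074),('hFR',556,328,.074),('hFL',485,312,.074),('ptr',460,184,.072),('clip',470,236,.072),('trayL',77,503,.025),('trayR',355,570,.025),('wheel',540,237,.086),('dropper',570,558,.102),('axle',583,252,.05)]:
    print(n,P(u,v,z).round(4),P(u,v).round(4))
F=[P(82,335,.068),P(163,22,.068),P(408,412,.068),P(480,95,.068)]
print(np.linalg.norm(F[0]-F[1]),np.linalg.norm(F[2]-F[3]),np.linalg.norm(F[0]-F[2]))
# least squares from housing corners + tray edge
H=[P(522,150,.074),P(593,165,.074),P(556,328,.074),P(485,312,.074)]
src=np.array([[52,-90],[52,-126],[-24,-126],[-24,-90]])/1e3
d=np.array(H)[:,:2]
s0=src-src.mean(0);d0=d-d.mean(0)
th=np.arctan2((s0[:,0]*d0[:,1]-s0[:,1]*d0[:,0]).sum(),(s0*d0).sum());print(np.degrees(th))
for A,B in[(F[0],F[1]),(F[2],F[3])]:print(np.degrees(np.arctan2(*(B-A)[1::-1])))
A,B=P(77,503,.025),P(355,570,.025);print('tray',np.degrees(np.arctan2(*(A-B)[1::-1]))-90)
R=np.array([[np.cos(th),-np.sin(th)],[np.sin(th),np.cos(th)]])
t=d.mean(0)-R@src.mean(0);print('origin',t,'res',(src@R.T+t-d).round(4).tolist())
for n,u,v,z in [('ptr',460,184,.072),('clip',470,236,.072),('trayL',77,503,.025),('trayR',355,570,.025),('wheel',540,237,.086),('LF',82,335,.068),('LB',163,22,.068),('RF',408,412,.068),('RB',480,95,.068)]:
    print(n,(R.T@(P(u,v,z)[:2]-t)).round(4))
E
```

```text
LF [0.5672 0.0833 0.068 ] [0.5677 0.0836 0.0658]
LB [0.7056 0.0549 0.068 ] [0.7057 0.055  0.0677]
RF [ 0.5379 -0.0541  0.068 ] [ 0.5379 -0.0541  0.068 ]
RB [ 0.6761 -0.0822  0.068 ] [ 0.6765 -0.0822  0.0668]
hBL [ 0.6504 -0.0999  0.074 ] [ 0.6509 -0.1001  0.0722]
hBR [ 0.6446 -0.13    0.074 ] [ 0.645  -0.1302  0.0724]
hFR [ 0.5739 -0.1149  0.074 ] [ 0.5747 -0.1152  0.0701]
hFL [ 0.58   -0.0852  0.074 ] [ 0.5798 -0.0852  0.0746]
ptr [ 0.6354 -0.074   0.072 ] [ 0.6347 -0.0739  0.0748]
clip [ 0.6129 -0.0786  0.072 ] [ 0.6125 -0.0785  0.0738]
trayL [0.5013 0.0878 0.025 ] [0.5013 0.0879 0.0246]
trayR [ 0.4752 -0.0336  0.025 ] [ 4.773e-01 -3.360e-02  2.000e-04]
wheel [ 0.6097 -0.1068  0.086 ] [ 0.6103 -0.107   0.0838]
dropper [ 0.4756 -0.1184  0.102 ] [ 0.4757 -0.1185  0.1008]
axle [ 0.6125 -0.1286  0.05  ] [ 0.6251 -0.1342 -0.0017]
0.1412338493857044 0.141075001674124 0.14047630332741998
-11.843055137152827
-11.595872293807085
-11.499785057267143
tray -12.11907042060993
origin [0.6206733  0.00106981] res [[0.0027, 0.0023], [0.0011, -0.0029], [-0.0026, -0.0025], [-0.0013, 0.0031]]
ptr [ 0.0299 -0.0705]
clip [ 0.0088 -0.0795]
trayL [-0.1347  0.0604]
trayR [-0.1353 -0.0638]
wheel [ 0.0114 -0.1079]
LF [-0.0692  0.0695]
LB [0.0721 0.0701]
RF [-0.0697 -0.0709]
RB [ 0.0714 -0.0701]
```

send_rows --rows '[[0,[0,0,0],9.2],[0,[0,0,0],9.2],[0,[0,0,0],9.1],[0,[2,-4,0],0],[0,[3,-5,0],0],[0,[3,-5,0],0],[0,[3,-5,0],0],[0,[3,-5,0],0],[0,[3,-5,0],0]]'

```text
t: 1.23
tool_pos: [0.3963, -0.3501, 0.2309]
tool_rot: [-3.125, 0.32, 0.0]
contact_force: [-0.4, -0.7, -0.1]
opening: -0.0002
grip_force: 0.0
```

```bash
cat >> h.py <<'E'
from scipy.spatial.transform import Rotation as R_
O=np.array([.6217,.001]);TH=np.radians(-11.7)
RF=np.array([[np.cos(TH),-np.sin(TH)],[np.sin(TH),np.cos(TH)]])
def fr(p): return np.r_[RF.T@(np.array(p)[:2]-O),p[2]]
def st():
    o=ctrl.get_obs(); M=R_.from_rotvec(o['tool_rot']).as_matrix()
    print('t',round(o['t'],2),'frame mm',(fr(o['tool_pos'])*1e3).round(1),'yaw_x',np.degrees(np.arctan2(M[1,0],M[0,0])).round(2),'F',o['contact_force'].round(1),'open',round(o['opening'],4)); return o,M
E
python3 -c "
from h import *
st()"
```

```text
t 1.23 frame mm [-149.5 -389.5  230.9] yaw_x -11.71 F [-0.4 -0.7 -0.1] open -0.0002
```

send_rows --rows '[[0,[2.5,-4.5,0],0],[0,[2.5,-5,0],0],[0,[2.5,-5,0],0],[0,[2.5,-5,0],0],[0,[2.5,-4.5,0],0],[0,[1.5,-3,0],0],[0,[0,0,0],0],[0,[0,0,0],0]]'

```text
t: 2.22
tool_pos: [0.5868, -0.1162, 0.2308]
tool_rot: [3.125, -0.32, -0.002]
contact_force: [-0.5, -0.7, 0.5]
opening: 0.0
grip_force: 0.0
```

```bash
python3 -c "
from h import *
st(); w=snap('wrist','w1'); print(w['cam_to_world'].round(3))"
```

```text
t 2.23 frame mm [ -10.4 -121.8  230.8] yaw_x -11.7 F [-0.5 -0.7  0.5] open 0.0
[[-0.202 -0.944 -0.259  0.652]
 [-0.979  0.195  0.053 -0.129]
 [ 0.001  0.264 -0.964  0.374]
 [ 0.     0.     0.     1.   ]]
```

View pics/w1.png

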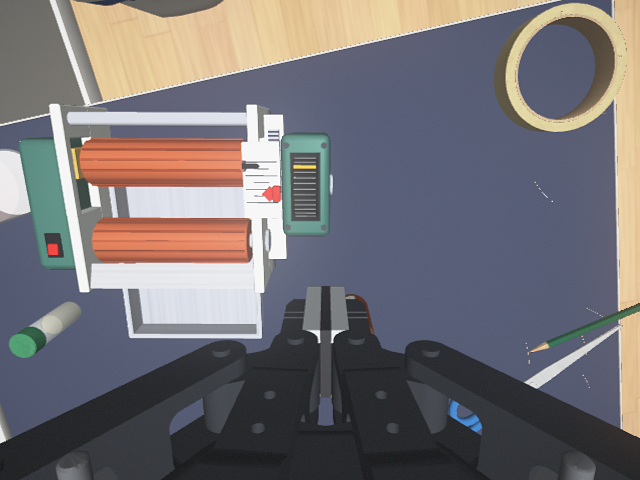

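The wrist view is square with the machine: pointer tip near (258,165), clip index tip near (263,194), wheel crown near (306,188). I'll measure on an enlargement.

```bash
python3 -c "
from h import *
w=load('w1'); crop(w,'c2',230,130,340,240,5)
for n,u,v,z in [('ptr',258,165,.072),('clip',263,194,.072),('wheelfront',306,221,.074),('wheelback',306,152,.074),('wl',293,187,.086),('wr',320,187,.086),('RF',258,290,.068),('RB',252,106,.068),('tray',195,337,.025)]: print(n,(fr(pt(w,u,v,z))*1e3).round(1),(fr(pt(w,u,v))*1e3).round(1))
"
```

```text
ptr [ 28.4 -72.7  72. ] [ 28.5 -72.8  72.7]
clip [  7.2 -75.5  72. ] [  7.6 -75.8  74. ]
wheelfront [ -12.8 -107.2   74. ] [ -12.6 -107.2   74.6]
wheelback [  37.8 -107.8   74. ] [  37.8 -107.8   74.4]
wl [ 14.5 -98.9  86. ] [ 14.3 -98.8  84.6]
wr [  14.5 -117.9   86. ] [  12.8 -117.7   74.3]
RF [-70.6 -67.9  68. ] [-69.9 -68.2  69.9]
RB [ 69.4 -69.6  68. ] [ 69.5 -69.4  66.7]
tray [-136.    1.   25.] [-135.6    0.7   25.7]
```

View pics/c2.png

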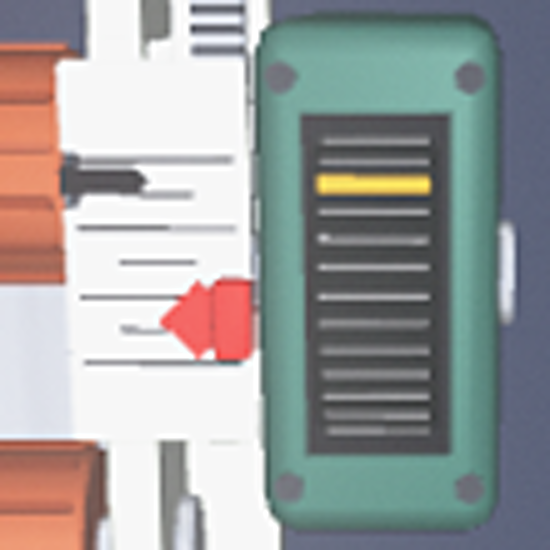

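send_rows --rows '[[0,[0.9,-1.4,3],0],[0,[0,0,4],0],[0,[0,0,4],0],[0,[0,0,2],0],[0,[0,0,0.8],0],[0,[0,0,0.2],0],[0,[0,0,0.2],0],[0,[0,0,0],0]]'

```text
t: 3.28
tool_pos: [0.5996, -0.1041, 0.0905]
tool_rot: [3.125, -0.32, 0.003]
contact_force: [-0.6, -0.6, 0.5]
opening: -0.0001
grip_force: 0.0
```

```bash
python3 -c "
from h import *
st()"
```

```text
t 3.27 frame mm [  -0.3 -107.4   90.5] yaw_x -11.69 F [-0.6 -0.6  0.5] open -0.0001
```

send_rows --rows '[[0,[0,0,0.2],0],[0,[0,0,0.1],0],[0,[0,0,0.1],0],[0,[0,0,0],0]]'

```text
t: 3.78
tool_pos: [0.5989, -0.1039, 0.0853]
tool_rot: [-3.125, 0.32, 0.0]
contact_force: [-0.4, 0.5, 1.8]
opening: 0.0
grip_force: 0.2
```

send_rows --rows '[[0,[0,0,0.05],0],[0,[0,0,0],0]]'

```text
t: 4.03
tool_pos: [0.599, -0.104, 0.0852]
tool_rot: [3.125, -0.32, 0.0]
contact_force: [-0.8, 0.6, 3.3]
opening: -0.0001
grip_force: 1.5
```

send_rows --rows '[[0,[0,0,0.1],0],[0,[0.1,0,0.05],0],[0,[0.3,0,0],0],[0,[0.3,0,0],0],[0,[0.3,0,0],0]]'

```text
t: 4.65
tool_pos: [0.6103, -0.1064, 0.0858]
tool_rot: [3.125, -0.32, 0.006]
contact_force: [-2.2, 1.3, 9.4]
opening: -0.0001
grip_force: 4.7
```

```bash
python3 -c "
from h import *
st()"
```

```text
t 4.65 frame mm [  10.6 -107.4   85.8] yaw_x -11.69 F [-2.2  1.3  9.4] open -0.0001
```

send_rows --rows '[[0,[0.3,0,0],0],[0,[0.4,0,0],0],[0,[0.4,0,0],0],[0,[0.4,0,0],0],[0,[0.3,0,0],0],[0,[0,0,0],0]]'

```text
t: 5.4
tool_pos: [0.6278, -0.11, 0.0847]
tool_rot: [3.125, -0.32, 0.005]
contact_force: [0.4, 0.6, 5.2]
opening: 0.0002
grip_force: 2.7
```

```bash
cat >> h.py <<'E'
def gap(f):
    w=snap('wrist',f)
    im=w['frame'].astype(int); H=np.argwhere((im[...,0]>180)&(im[...,1]<110)&(im[...,2]<110))
    P=np.array([fr(pt(w,u,v,.072)) for v,u in H]); P=P[(abs(P[:,1]+.082)<.012)&(abs(P[:,0]-.007)<.02)]
    print('clip n',len(P)); 
    if len(P): print('clip x %.1f..%.1f y max %.1f'%(P[:,0].min()*1e3,P[:,0].max()*1e3,P[:,1].max()*1e3))
    # rectified view: 10 px per mm, frame x up (-10..40), y (-60..-95)
    q=np.array([[40,-60],[40,-95],[-10,-95],[-10,-60]])/1e3
    c=np.float32([px(w,np.r_[O+RF@p,.072]) for p in q])
    M=cv2.getPerspectiveTransform(c,np.float32([[0,0],[350,0],[350,500],[0,500]]))
    r=cv2.warpPerspective(w['frame'],M,(350,500),flags=cv2.INTER_CUBIC); cv2.imwrite('pics/'+f+'_r.png',r[:,:,::-1])
    g=r.max(2)
    for y in (-71,-72):
        col=g[:,int((-60-y)*10)]; k=np.where(col<90)[0]; print('dark at y',y,[round(40-i/10,1) for i in (k.min(),k.max())] if len(k) else None)
E
python3 -c "
from h import *
st(); gap('w2')"
```

```text
t 5.4 frame mm [  28.5 -107.5   84.7] yaw_x -11.7 F [0.4 0.6 5.2] open 0.0002
clip n 419
clip x 2.7..13.0 y max -74.1
dark at y -71 [np.float64(24.3), np.float64(-9.9)]
dark at y -72 [np.float64(23.8), np.float64(-9.9)]
```

View pics/w2_r.png

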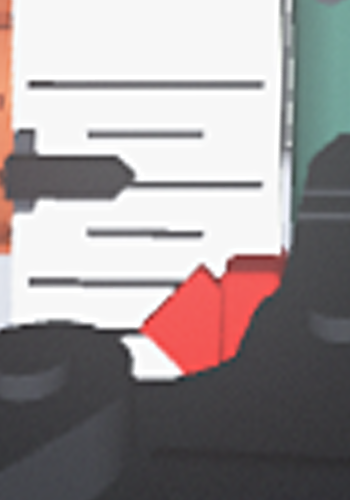

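The rectified view (10 px/mm) shows the pointer tip at row 176 (x 22.4) and the clip tip at row 330 (x 7.0). So 15.4 mm remains, about 86 mm of rim, and there was no visible slip. Repeating the stroke.

send_rows --rows '[[0,[0,0,-0.8],0],[0,[-1.5,0,0],0],[0,[-1.4,0,0],0],[0,[0,0,0],0],[0,[0,0,0.8],0],[0,[0,0,0],0],[0,[0.2,0,0],0],[0,[0.4,0,0],0],[0,[0.4,0,0],0],[0,[0.4,0,0],0]]'

```text
t: 6.7
tool_pos: [0.6135, -0.1071, 0.0858]
tool_rot: [3.125, -0.32, 0.005]
contact_force: [-2.7, 1.2, 9.6]
opening: -0.0001
grip_force: 5.2
```

send_rows --rows '[[0,[0.4,0,0],0],[0,[0.4,0,0],0],[0,[0.4,0,0],0],[0,[0.3,0,0],0],[0,[0,0,0],0]]'

```text
t: 7.32
tool_pos: [0.6281, -0.1102, 0.0846]
tool_rot: [3.125, -0.32, 0.005]
contact_force: [1.2, 0.1, 4.9]
opening: 0.0003
grip_force: 2.7
```

```bash
python3 -c "
from h import *
st(); gap('w3')"
```

```text
t 7.33 frame mm [  28.8 -107.5   84.6] yaw_x -11.7 F [1.2 0.1 4.9] open 0.0003
clip n 403
clip x 3.1..12.9 y max -74.2
dark at y -71 [np.float64(31.7), np.float64(-9.9)]
dark at y -72 [np.float64(31.7), np.float64(-9.9)]
```

send_rows --rows '[[0,[0,0,-0.8],0],[0,[-1.5,0,0],0],[0,[-1.4,0,0],0],[0,[0,0,0],0],[0,[0,0,0.8],0],[0,[0,0,0],0],[0,[0.2,0,0],0],[0,[0.4,0,0],0],[0,[0.4,0,0],0],[0,[0.4,0,0],0]]'

```text
t: 8.62
tool_pos: [0.6135, -0.1071, 0.0858]
tool_rot: [3.125, -0.32, 0.005]
contact_force: [-2.6, 0.5, 10.5]
opening: -0.0003
grip_force: 5.2
```

send_rows --rows '[[0,[0.4,0,0],0],[0,[0.4,0,0],0],[0,[0.4,0,0],0],[0,[0.3,0,0],0],[0,[0,0,0],0],[0,[0,0,-1],0],[0,[-2,0,-5],0],[0,[-2.5,0,-5],0],[0,[0,0,0],0],[0,[0,0,0],0]]'

```text
t: 9.88
tool_pos: [0.582, -0.1004, 0.1929]
tool_rot: [-3.125, 0.32, 0.001]
contact_force: [0.5, 0.2, -0.6]
opening: -0.0001
grip_force: 0.0
```

```bash
python3 -c "
from h import *
st(); gap('w4')"
```

```text
t 9.88 frame mm [ -18.4 -107.4  192.9] yaw_x -11.7 F [ 0.5  0.2 -0.6] open -0.0001
clip n 252
clip x 1.6..13.3 y max -75.2
dark at y -71 [np.float64(12.5), np.float64(10.1)]
dark at y -72 [np.float64(12.1), np.float64(11.6)]
```

View pics/w4_r.png

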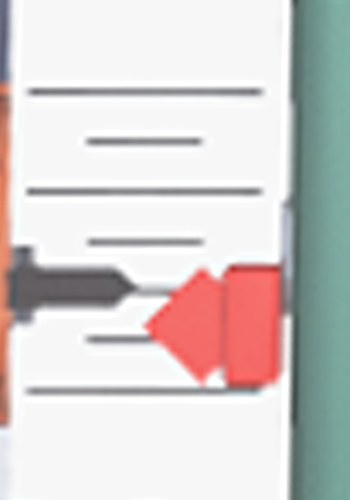

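Pointer axis is at row 288 and clip axis at row 326.5, so 3.85 mm remains. I'll do a shorter stroke of about 16 mm.

send_rows --rows '[[0,[1.2,0,5],0],[0,[1.2,0,5],0],[0,[0,0,0],0],[0,[0,0,0.8],0],[0,[0,0,0.2],0],[0,[0,0,0],0]]'

```text
t: 10.68
tool_pos: [0.6077, -0.1058, 0.0858]
tool_rot: [3.125, -0.32, 0.007]
contact_force: [0.2, 1.1, 9.7]
opening: 0.0003
grip_force: 5.0
```

```bash
python3 -c "
from h import *
st()"
```

```text
t 10.68 frame mm [   8.  -107.4   85.8] yaw_x -11.7 F [0.2 1.1 9.7] open 0.0003
```

send_rows --rows '[[0,[0.2,0,0],0],[0,[0.4,0,0],0],[0,[0.4,0,0],0],[0,[0.4,0,0],0],[0,[0.2,0,0],0],[0,[0,0,0],0],[0,[0,0,-1],0],[0,[-2,0,-5],0],[0,[-2,0,-5],0],[0,[0,0,0],0]]'

```text
t: 11.92
tool_pos: [0.5839, -0.101, 0.1986]
tool_rot: [3.124, -0.32, 0.013]
contact_force: [0.2, 0.2, 1.1]
opening: 0.0002
grip_force: 0.0
```

```bash
python3 -c "
from h import *
st(); gap('w5')"
```

```text
t 11.93 frame mm [ -16.4 -107.5  198.6] yaw_x -11.69 F [0.2 0.2 1.1] open 0.0002
clip n 233
clip x 1.7..13.0 y max -75.4
dark at y -71 [np.float64(6.8), np.float64(6.5)]
dark at y -72 [np.float64(9.0), np.float64(8.6)]
```

View pics/w5_r.png

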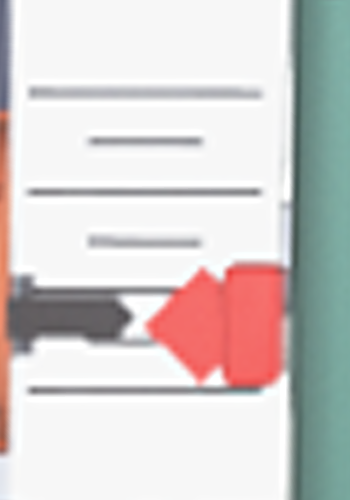

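```bash
cat >> h.py <<'E'
def fine(f):
    r=cv2.imread('pics/'+f+'_r.png').astype(int); a=r[230:420]
    dark=(a.max(2)<140); red=(a[...,2]>180)&(a[...,1]<150)
    for c in (50,70,90,110,118,124):
        k=np.where(dark[:,c])[0]; print(c,k.min()+230,k.max()+230,k.mean()+230) if len(k) else None
    for c in (155,165,175,185,195):
        k=np.where(red[:,c])[0]; print('red',c,k.min()+230,k.max()+230,(k.min()+k.max())/2+230) if len(k) else None
E
python3 -c "
from h import *
for f in('w4','w5'): fine(f)"
```

```text
50 270 304 287.0
70 270 304 287.0
90 270 304 287.0
110 270 340 291.10526315789474
118 273 340 291.5806451612903
124 278 339 291.5263157894737
red 155 315 340 327.5
red 165 305 345 325.0
red 175 290 355 322.5
red 185 284 365 324.5
red 195 275 375 325.0
50 289 391 316.3061224489796
70 289 334 311.5
90 289 390 315.46153846153845
110 289 390 315.92452830188677
118 289 390 318.8
124 290 390 318.0
red 155 316 341 328.5
red 165 307 344 325.5
red 175 288 354 321.0
red 185 286 364 325.0
red 195 276 375 325.5
```

send_rows --rows '[[0,[1.2,0,5],0],[0,[1.5,0,5],0],[0,[0,0,0],0],[0,[0,0,0.8],0],[0,[0,0,0.2],0],[0,[0,0,0],0]]'

```text
t: 12.72
tool_pos: [0.6105, -0.1064, 0.0858]
tool_rot: [3.125, -0.32, 0.007]
contact_force: [-0.2, 1.4, 10.1]
opening: -0.0
grip_force: 5.3
```

send_rows --rows '[[0,[0.2,0,0],0],[0,[0.24,0,0],0],[0,[0,0,0],0],[0,[0,0,0],0],[0,[0,0,-1],0],[0,[-2,0,-5],0],[0,[-2,0,-5],0],[0,[0,0,0],0],[0,[0,0,0],0],[0,[0,0,0],0]]'

```text
t: 13.98
tool_pos: [0.5728, -0.0984, 0.1907]
tool_rot: [-3.124, 0.32, 0.007]
contact_force: [-0.6, 0.1, -0.6]
opening: 0.0
grip_force: 0.0
```

```bash
python3 -c "
from h import *
st(); gap('w6'); fine('w6')"
```

```text
t 13.97 frame mm [ -27.7 -107.3  190.7] yaw_x -11.7 F [-0.6  0.1 -0.6] open 0.0
clip n 254
clip x 1.8..13.2 y max -75.1
dark at y -71 [np.float64(8.8), np.float64(8.4)]
dark at y -72 [np.float64(8.1), np.float64(6.5)]
50 310 389 329.94444444444446
70 310 343 326.5
90 310 343 326.5
110 310 388 328.25714285714287
118 312 341 326.5
124 318 388 331.0869565217391
red 155 314 340 327.0
red 165 305 343 324.0
red 175 290 354 322.0
red 185 284 364 324.0
red 195 274 374 324.0
```

View pics/w6_r.png

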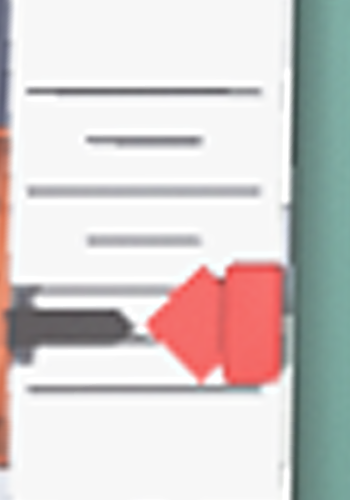

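The pointer is centred on the clip (row 326.5 vs 325, about 0.2 mm). Now the tray.

send_rows --rows '[[0,[-4.8,-3.6,0],0],[0,[-4.8,-3.6,0],0],[0,[-4.7,-3.5,0],0],[0,[0,0,0],0]]'

```text
t: 14.52
tool_pos: [0.453, 0.0372, 0.1914]
tool_rot: [-3.125, 0.314, 0.005]
contact_force: [1.0, 0.3, 0.3]
opening: -0.0
grip_force: 0.0
```

```bash
python3 -c "
from h import *
st()"
```

```text
t 14.53 frame mm [-172.6    1.2  191.4] yaw_x -11.48 F [1.  0.3 0.3] open -0.0
```

send_rows --rows '[[0,[0,0.1,4.5],0],[0,[0,0,5],0],[0,[0,0,5],0],[0,[0,0,2.5],0],[0,[0,0,0.9],0],[0,[0,0,0],0],[0,[0,0,0],0]]'

```text
t: 15.4
tool_pos: [0.4568, 0.0338, 0.0157]
tool_rot: [3.125, -0.32, 0.004]
contact_force: [-0.1, -0.0, 0.7]
opening: 0.0004
grip_force: 0.0
```

```bash
python3 -c "
from h import *
st()"
```

```text
t 15.4 frame mm [-168.2   -1.4   15.7] yaw_x -11.71 F [-0.1 -0.   0.7] open 0.0004
```

send_rows --rows '[[0,[1,0,0.4],0],[0,[0.8,0,0],0],[0,[0.4,0,0],0],[0,[0.5,0,0],0],[0,[0.5,0,0],0],[0,[0.5,0,0],0],[0,[0.5,0,0],0],[0,[0.5,0,0],0],[0,[0.5,0,0],0]]'

```text
t: 16.52
tool_pos: [0.5066, 0.0234, 0.0103]
tool_rot: [3.125, -0.32, 0.0]
contact_force: [-2.9, 0.3, 1.2]
opening: 0.0
grip_force: 1.2
```

```bash
python3 -c "
from h import *
st()"
```

```text
t 16.52 frame mm [-117.2   -1.4   10.3] yaw_x -11.7 F [-2.9  0.3  1.2] open 0.0
```

send_rows --rows '[[0,[0.4,0,0],0],[0,[0.4,0,0],0],[0,[0.3,0,0],0],[0,[0.2,0,0],0],[0,[0,0,0],0]]'

```text
t: 17.15
tool_pos: [0.5194, 0.0208, 0.0104]
tool_rot: [3.125, -0.32, 0.001]
contact_force: [-0.7, -0.6, -0.4]
opening: -0.0
grip_force: 0.2
```

```bash
python3 -c "
from h import *
st()"
```

```text
t 17.15 frame mm [-104.2   -1.4   10.4] yaw_x -11.7 F [-0.7 -0.6 -0.4] open -0.0
```

send_rows --rows '[[0,[0.2,0,0],0],[0,[0.2,0,0],0],[0,[0.1,0,0],0],[0,[0,0,0],0]]'

```text
t: 17.65
tool_pos: [0.5223, 0.0202, 0.0101]
tool_rot: [-3.125, 0.32, 0.007]
contact_force: [-7.9, 2.2, 6.5]
opening: -0.0003
grip_force: 4.1
```

```bash
python3 -c "
from h import *
st()"
```

```text
t 17.65 frame mm [-101.2   -1.4   10.1] yaw_x -11.69 F [-7.9  2.2  6.5] open -0.0003
```

The tray stopped at fingertip x -101.2 with force rising to 8 N, as expected for home (-90 - 11). One firm nudge, then retreat and check.

send_rows --rows '[[0,[0.15,0,0],0],[0,[0,0,0],0]]'

```text
t: 17.9
tool_pos: [0.5224, 0.0202, 0.0101]
tool_rot: [-3.125, 0.32, 0.013]
contact_force: [-12.9, 2.5, 10.7]
opening: 0.0
grip_force: 6.6
```

send_rows --rows '[[0,[-0.5,0,0],0],[0,[-2,0,0],0],[0,[-3,0,0],0],[0,[0,0,-5],0],[0,[0,0,-6],0],[0,[0,0,-6],0],[0,[0,0,-4],0],[0,[-2,5,0],0],[0,[0,0,0],0],[0,[0,0,0],0]]'

```text
t: 19.15
tool_pos: [0.4421, -0.0143, 0.2203]
tool_rot: [-3.125, 0.321, -0.002]
contact_force: [0.3, 0.5, 0.7]
opening: 0.0001
grip_force: 0.0
```

```bash
python3 -c "
from h import *
st(); w=snap('wrist','w7'); gap('w8'); fine('w8'); snap('top','top2')"
```

```text
t 19.15 frame mm [-172.8  -51.4  220.3] yaw_x -11.73 F [0.3 0.5 0.7] open 0.0001
clip n 0
dark at y -71 [np.float64(40.0), np.float64(-9.9)]
dark at y -72 [np.float64(40.0), np.float64(-9.9)]
50 230 419 324.5
70 230 419 324.5
90 230 419 324.5
110 230 419 324.5
118 230 419 324.5
124 230 419 324.5
```

View pics/w7.png

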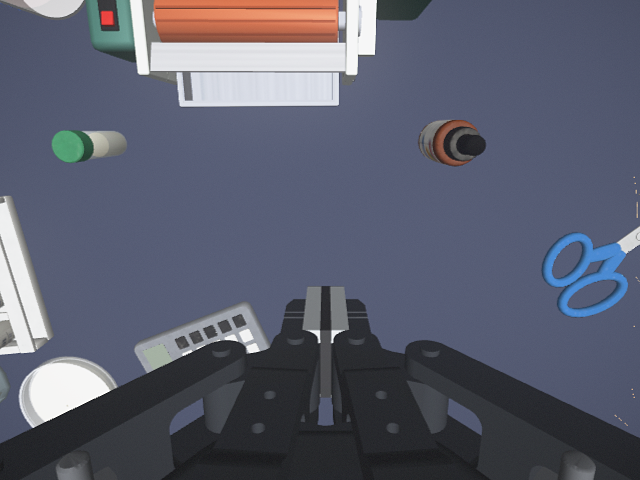

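The tray is in square, with its front rim along row 105 (columns 180–338), and the vial and dropper are still standing. I'll check the rim position, the bystanders, and the pointer.

```bash
python3 -c "
from h import *
w=load('w7')
for u in (182,260,336): print((fr(pt(w,u,105,.025))*1e3).round(1))
a=load('top0');b=load('top2')
for n,(u,v) in dict(vial=(203,256),drop=(386,296),beaker=(203,170)).items():
    t=a['frame'][v-12:v+13,u-12:u+13]; s=cv2.matchTemplate(b['frame'][v-24:v+25,u-24:u+25],t,cv2.TM_CCOEFF_NORMED); print(n,cv2.minMaxLoc(s)[1::2])
crop(b,'c9',320,165,400,225,7)
"
```

```text
[-90.3  61.3  25. ]
[-90.3   0.1  25. ]
[-90.3 -59.5  25. ]
vial (0.4141165018081665, (15, 12))
drop (0.2633422911167145, (14, 16))
beaker (0.9998484253883362, (12, 12))
```

View pics/c9.png

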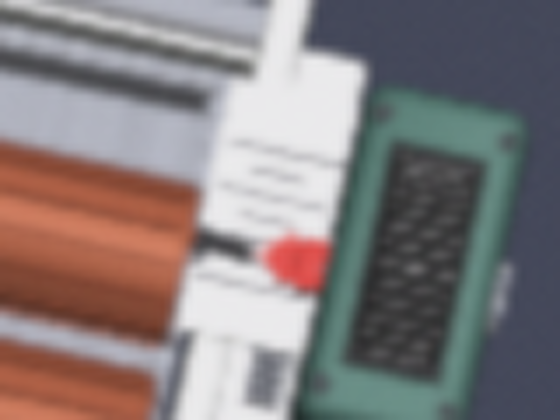

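```bash
python3 -c "
from h import *
w=load('w7');v=load('w1')
print('drop',pt(w,472,145,.102).round(3),'vs .476 -.118'); print('vial',pt(w,70,147,.069).round(3),pt(v,28,344,.069).round(3))
print(ctrl.finish_job())"
```

```text
drop [ 0.478 -0.114  0.102] vs .476 -.118
vial [0.53  0.15  0.069] [0.531 0.146 0.069]
the job is handed in; nothing more can be done
None
```

The job is handed in: the pointer stands opposite the red clip (within about 0.2 mm), the tray front measures x = -90.3 mm against a home position of -90, and the vial, dropper and beaker show no displacement beyond measuring error.

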